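# Fit the strainer to the paint filter pot

## Task

Fit the strainer to the paint filter pot: seat the round strainer disk, tab up, flat on the gasket inside the pot's mouth and let go of it, then put the eight-sided ring over it and screw it clockwise (seen from above) until it stops and clamps the strainer down on the gasket. Find where the ring drops onto the neck by feel and never force it: the parts must not be pushed or twisted hard against the pot. Leave the mug, the paint bottle, the wood block and the sanding block where they are.

Things in the scene. Friction and masses are not known exactly. Their poses are not given: they have to be found in the camera images.
- pot_foot (a point): aluminium filter pot, bolted to the table: centre of its underside, z up, x away from its outlet spigot (12 mm tube reaching 58 mm from the axis, 28 mm up). Flange 88 mm in diameter, body 72 mm in diameter up to 54 mm height, shoulder up to 68 mm, then a neck of 39 mm outer diameter up to the rim, 100 mm above the table
- pot_mouth (a point): centre of the pot's round mouth, level with the rim of its neck; z up, x away from the spigot. The mouth is 34 mm wide inside, with a rubber gasket ring 5 mm below the rim
- pot_thread (a point): on the pot's axis, 6 mm below the rim: thread outside the neck. Four lugs stand out to 25 mm radius, tops 0.5 mm below the rim, with four 28 degree gaps between. The gaps are up to 40 degrees either way out of line with the pot's +x, +y, -x, -y, not reported: feel for them. Under each lug a ramp leads clockwise (from above) 3.3 mm down, then level to a solid stop
- gasket (a joint): how far the rubber gasket is squeezed down, in m: 0 free, about 0.002 when the ring is fully home, 0.0035 at most. Its spring takes about 2.4 N to start and 3 N per mm more
- strainer_centre (a point): steel strainer, half-way up (17 mm over its underside), z up: perforated disk 32 mm in diameter, 8 mm thick, lower edge bevelled, with an upright grip tab on top, 8 mm thick (x), 12 mm wide (y), 26 mm tall. Seated free on the gasket this point is 12 mm above the rim (disk top 3 mm above it); clamped by the ring 2 mm lower. About 70 g
- ring_centre (a point): dark steel screw ring, about 90 g, its centre half-way up, z up: eight-sided, 64 mm across flats (flats face +x, -x, +y, -y and the four directions between), 18 mm tall, open below, 54 mm wide inside; the 5 mm flange on top has a 24 mm hole that the strainer's tab passes. It lies flange up
- ring_lugs (a point): on the ring's axis, 4.5 mm above its lower edge (4.5 mm below its centre): four lugs, 3 mm tall and 16 degrees wide, rounded, stand inwards to 21.5 mm radius towards the ring's +x, +y, -x, -y. Lugs lying on the neck's lugs: ring centre 5.5 mm above the rim. Lugs in the gaps: 1 mm below it, flange on strainer. From mid gap, 40 degrees clockwise bring it to 3 mm below; the stop is at 48 degrees
- tea_mug: bystander, the white mug with a handle, 92 x 127 x 95 mm; origin at the centre of its underside. Leave it where it is
- paint_bottle_1: bystander, the small white paint bottle with a screw cap, 50 x 50 x 94 mm; origin at the centre of its underside. Leave it where it is
- wood_block_4: bystander, a small wood block, 45 x 80 x 30 mm; origin at the centre of its underside. Leave it where it is
- sanding_block: bystander, the brown sanding block, 64 x 106 x 29 mm; origin at the centre of its underside. Leave it where it is

How it is judged:
On the way, in this order (a step that is already met when the one before it is completed fails the run):
1. the strainer lies level on the gasket in the mouth, released and with no ring pressing on it (horizontal distance between strainer_centre and pot_mouth below 0.003 m and angle between strainer_centre's own z axis and vertical below 0.08 rad and z of strainer_centre in the frame of pot_mouth between 0.0108 and 0.0128 m and contact force between strainer and the fingers below 0.05 N and value of joint gasket below 0.0006 m), for 0.2 s.
2. the ring is down over the neck with its lugs in the thread and squeezes the strainer on the gasket (horizontal distance between strainer_centre and pot_mouth below 0.003 m and angle between strainer_centre's own z axis and vertical below 0.08 rad and z of strainer_centre in the frame of pot_mouth between 0.008 and 0.0112 m and value of joint gasket above 0.0013 m and z of ring_centre in the frame of pot_mouth between -0.0045 and -0.0018 m and angle between ring_centre's own z axis and vertical below 0.07 rad and horizontal distance between ring_centre and pot_mouth below 0.004 m), for 0.1 s.
At the end, for the whole second after the job is handed in: strainer in the mouth (3 mm off axis at most, 0.08 rad, centre 8 to 11.2 mm above the rim) and clamped by the ring alone: gasket squeezed over 1.3 mm, ring centre 1.8 to 4.5 mm below the rim, within 4 mm of the axis and 0.07 rad of level; both released, at rest (all of step 2 and linear speed of each of ring, strainer below 0.01 m/s and contact force between ring and the fingers below 0.05 N); the robot touches nothing.
It fails at once if the ring is pushed or twisted against the pot with more than 90 N (contact force between ring and pot above 90 N).
It fails at once if the strainer is pushed against the pot with more than 40 N (contact force between strainer and pot above 40 N).
It fails at once if a bystander is moved by more than 25 mm (distance of any of tea_mug, paint_bottle_1, wood_block_4, sanding_block from where it was at the start of the episode above 0.025 m).
It also fails if it takes over 72 s, if anything falls off the work surface, if the arm or the gripper's body presses on something with over 40 N, if the wrist force passes 120 N, or if a joint passes its speed limit or range.

## Robot

A 6-joint arm with a two-finger parallel gripper is mounted at the origin on a cart in front of the work surface, level with it; the furniture and walls round the work are solid. World frame = base frame: x ahead of the robot, y to its left, z up, the work surface at z = 0. Lengths are in m, angles in rad, forces in N, time in s.
With the tool pointing down it reaches from about 0.35 to 0.775 m from the base axis. Payload 5.5 kg.
Tool frame: the origin (TCP) lies between the finger pads; the fingertips stand 11 mm ahead of it and the grasp point (between the pads) lies 8 mm behind it (tips_ahead is the distance from the TCP to the fingertips, in m); z points along the fingers, y is the line along which they close (so a half turn about z gives the same grasp; the last joint's range is limited). The gripper opens to 85 mm and grips with 20 to 120 N. Pads are 22 mm wide; open, the fingers measure 114 mm over their backs; the gripper's body (76 mm by 85 mm) begins 54 mm behind the grasp point. The pads swing forward as they close: fully open they stand 13 mm farther back than shut.
Start: joints at [-1.318, 0.313, 0.046, 1.304, 0, 1.431], TCP at [0.22, -0.531, 0.242] pointing down, gripper open.
Joint ranges: [-2.76, 2.76], [-0.86, 1.69], [-1.03, 1.26], [-2.2, 2.34], [-1.47, 1.5], [-3.14, 3.14]. Speed limits (rad/s): [2.57, 2.57, 3.14, 3.14, 3.14, 3.14].

## Interface

Orientations are given as a unit quaternion [w, x, y, z].
In Python, from workcell import * gives the robot as it stands. The module is installed in compiled form; this text tells all that it offers.
- The arm moves only by the tool jog_arm, never from a script. Its argument "moves" is a list of rows, each an object with "fingers": the closure, from 0 (fully open) to 1 (shut); "slide": the shift along the tool's x, y, z in mm, a list of three; "angular": the turn, a rotation vector about the tool's x, y, z in degrees, a list of three. A call has 1 to 10 rows; each row is the pose to reach, as a shift and turn from the pose commanded when the call began, along the tool's axes at that moment; what a row does not reach only later rows make up. A row lasts 1/12 s, in which the tool goes at most 41.7 mm and 7.16 degrees, less where a joint would pass 70% of its speed; a pose out of reach is approached as far as the arm can. A call with a gripper value outside its range is refused whole. The fingers move at their own pace and stop on an object; "squeeze" is the grip in N (left out, the last holds). Time passes only in rows, so rows that repeat a pose let the fingers close. It gives the time, the measured TCP pose, the force, the opening and the grip force at its end, in the units of the state.
- get_state(): the state, without advancing time (a new reading comes with each control period).
- read_camera(name): name is "side" or "top" or "wrist"; returns a dict with "color" (480x640x3 uint8, red, green, blue), "fovy" (degrees; the focal length in pixels is half the picture's height over the tangent of half this angle, whatever the lens; pixels are square), "cx", "cy" (the principal point, pixels), "D" ([k1, k2, p1, p2, k3] as OpenCV has them; the pictures are not rectified), "world_from_camera" (4x4, takes a point from camera to world coordinates); the wrist camera has in their place "tool_from_camera" (4x4, takes a point from camera to tool coordinates, whose origin is the TCP and whose axes are the flange's). Camera axes: x right, y down, z forward; pixel columns grow to the right and rows downward; lengths in m; the calibration is good to about 2 mm. A picture is of the moment at which its call begins: read the wrist's pose just before it. There is no depth.
- hand_in(): hands the job in; it is judged then, once.
Trained networks look in a picture, given as the dict that the camera call returned (one of the last four; its "shot" number tells which), for a name from the list of things; names that differ only in an ending like _2 or _b are one class to them, and where a whole thing is asked for, a point or a joint stands for the part that bears it (a point fixed in the world has none). Each returns a list of dicts, best first, with "p" (0 to 1); they miss things now and then, are a little off and sometimes report something else, mostly with a low value. They report only what shows in the picture. A call takes as long as a camera call.
- look_for(target, picture): "point" ([column, row] in pixels, amid what is visible of it).
- tip_of(target, picture): "point" ([column, row] in pixels: a listed point, or the origin of a listed thing).
The state is a dict: "clock": time; "joint_pos": joint angles; "qvel": joint speeds; "tau": joint torques, N m; "tcp_pos": TCP position; "orientation": TCP orientation; "wrist_force": force on the tool from outside, world axes, zero at the start; "ft_torque": the same for the moment, N m; "finger_gap": finger opening in m; "grip_force": force on a finger pad.
Only numpy, scipy, OpenCV 4.12 (cv2) and the standard library are available. Lean on these libraries where they do the work, as an engineer would, in place of code of your own. Each camera call takes 0.05 s, during which the arm holds its last target. There are 200 camera calls.

## Working session

There is one attempt and no reset: what is moved stays moved. The work goes in short steps, Python scripts to look and compute and a tool call to move; the robot and the scene stay as the last step left them, time stands still between calls to the robot, and variables do not carry over. Pictures are saved under pics/ and viewed, at most 10 in all, crops included, and the job is handed in when it is done.

Besides the shell and the picture viewer there is one more tool, called after ">>>" as name(argument=value, ...), one argument or row to a line, values as JSON. jog_arm: Moves the arm, as the interface text tells. Its arguments: {"type":"object","properties":{"moves":{"type":"array","items":{"type":"object","properties":{"fingers":{"type":"number"},"slide":{"type":"array","items":{"type":"number"}},"angular":{"type":"array","items":{"type":"number"}}}}},"squeeze":{"type":"number"}},"required":["moves"]}

```bash
mkdir -p pics; cat > h.py <<'E'
from workcell import *
import numpy as np, cv2
from scipy.spatial.transform import Rotation as R
def q2R(q): return R.from_quat([q[1],q[2],q[3],q[0]])
def K(p):
    f=240/np.tan(np.radians(p["fovy"])/2); return np.array([[f,0,p["cx"]],[0,f,p["cy"]],[0,0,1.]])
def pose(p,s=None):
    if "world_from_camera" in p: return np.array(p["world_from_camera"])
    T=np.eye(4);T[:3,:3]=q2R(s["orientation"]).as_matrix();T[:3,3]=s["tcp_pos"]
    return T@np.array(p["tool_from_camera"])
def ray(p,uv,s=None):
    x=cv2.undistortPoints(np.array([[uv]],float),K(p),np.array(p["D"],float))[0,0]
    T=pose(p,s); return T[:3,3],T[:3,:3]@np.array([x[0],x[1],1])
def atz(p,uv,z,s=None):
    o,d=ray(p,uv,s); return o+d*(z-o[2])/d[2]
def proj(p,X,s=None):
    T=np.linalg.inv(pose(p,s)); r=cv2.Rodrigues(T[:3,:3])[0]
    return cv2.projectPoints(np.atleast_2d(np.array(X,float)),r,T[:3,3],K(p),np.array(p["D"],float))[0][:,0]
def tri(rs):
    A=0;b=0
    for o,d in rs:
        d=d/np.linalg.norm(d);M=np.eye(3)-np.outer(d,d);A=A+M;b=b+M@o
    return np.linalg.solve(A,b)
def save(p,n): cv2.imwrite("pics/"+n,cv2.cvtColor(p["color"],cv2.COLOR_RGB2BGR))
def tool(s,X):  # world point -> tool mm
    return q2R(s["orientation"]).inv().apply(np.array(X)-np.array(s["tcp_pos"]))*1000
E
python3 - <<'E'
from h import *
s=get_state();print(s)
P={n:read_camera(n) for n in("top","side")}
hz={"pot_mouth":.1,"pot_foot":0,"strainer_centre":.017,"ring_centre":.009,"tea_mug":0,"paint_bottle_1":0,"wood_block_4":0,"sanding_block":0}
for n,z in hz.items():
    rs=[]
    for c,p in P.items():
        r=tip_of(n,p)
        for q in r[:2]: print(n,c,np.round(q["point"]),round(q["p"],2),atz(p,q["point"],z).round(3))
        if r: rs.append(ray(p,r[0]["point"]))
    if len(rs)==2: print("   tri",tri(rs).round(4))
im=np.hstack([P["top"]["color"],P["side"]["color"]]);
save(P["top"],"top.png");save(P["side"],"side.png")
E
```

```text
{'clock': 0.0, 'joint_pos': array([-1.31761774e+00,  3.14047305e-01,  4.49231538e-02,  1.30358278e+00,
        5.51759004e-07,  1.43119051e+00]), 'qvel': array([-7.92028908e-05, -1.00311204e-03, -2.57934991e-03, -2.63572768e-03,
        7.49593814e-04,  4.35149866e-04]), 'tau': array([-2.20658990e-04, -4.80624032e+01,  2.98535728e+01,  1.92502735e-02,
       -1.00637803e-04,  8.71209558e-07]), 'tcp_pos': array([ 0.2199474 , -0.53071805,  0.24135934]), 'orientation': array([-9.53776548e-04,  9.80776510e-01,  1.95132070e-01, -5.39434907e-05]), 'wrist_force': array([-0.48688589,  0.21716628,  0.62807535]), 'ft_torque': array([-0.01735055,  0.01731774, -0.01654357]), 'grip_force': 0.0, 'finger_gap': 0.08596136345699099}
pot_mouth top [335. 212.] 0.8 [ 0.569 -0.047  0.1  ]
pot_mouth side [293. 222.] 0.63 [ 0.578 -0.055  0.1  ]
   tri [ 0.5731 -0.0473  0.1034]
pot_foot top [336. 223.] 0.71 [ 0.563 -0.051  0.   ]
pot_foot side [301. 253.] 0.66 [ 0.559 -0.073  0.   ]
   tri [ 0.5585 -0.051   0.0143]
strainer_centre top [220. 240.] 0.41 [0.52  0.243 0.017]
strainer_centre side [308. 326.] 0.78 [0.519 0.237 0.017]
   tri [0.5194 0.2419 0.0215]
ring_centre top [397. 258.] 0.86 [ 0.47  -0.203  0.009]
ring_centre side [333. 226.] 0.88 [ 0.48  -0.215  0.009]
   tri [ 0.4746 -0.203   0.0145]
tea_mug top [462. 203.] 0.89 [ 0.612 -0.377  0.   ]
tea_mug top [176. 242.] 0.32 [0.519 0.359 0.   ]
tea_mug side [286. 202.] 0.88 [ 0.629 -0.373  0.   ]
   tri [ 0.622  -0.3798 -0.0052]
paint_bottle_1 top [378. 186.] 0.67 [ 0.661 -0.163  0.   ]
paint_bottle_1 side [267. 234.] 0.62 [ 0.661 -0.162  0.   ]
   tri [ 0.6612 -0.1633 -0.0007]
wood_block_4 top [171. 240.] 0.71 [0.523 0.373 0.   ]
wood_block_4 side [302. 380.] 0.58 [0.52  0.372 0.   ]
   tri [0.5218 0.3728 0.001 ]
sanding_block top [317. 297.] 0.58 [ 0.376 -0.002  0.   ]
sanding_block side [372. 272.] 0.56 [ 0.375 -0.001  0.   ]
   tri [ 3.756e-01 -1.800e-03 -3.000e-04]
```

View pics/top.png

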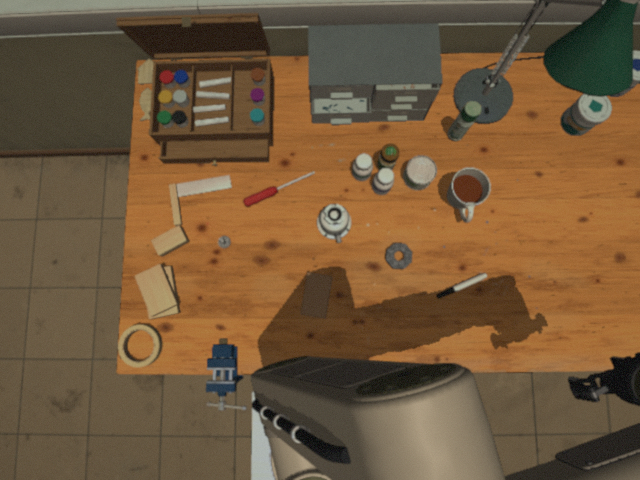

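View pics/side.png

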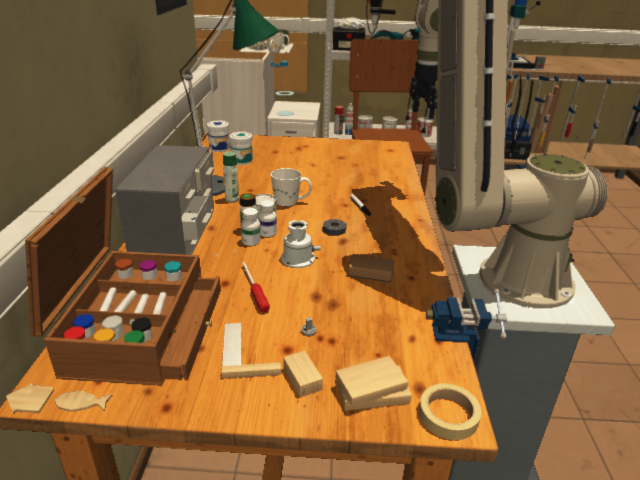

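The top picture shows the pot at (335,215), spigot towards the robot; strainer at (223,241), ring at (398,256). The side view agrees. Going above the strainer.

>>> jog_arm(
  moves=[
    {"slide":[273,-293,0],"fingers":0},
    {"slide":[273,-293,0]},
    {"slide":[273,-293,0]},
    {"slide":[273,-293,0]},
    {"slide":[273,-293,0]},
    {"slide":[273,-293,0]},
    {"slide":[273,-293,0]},
    {"slide":[273,-293,0]},
    {"slide":[273,-293,0]},
    {"slide":[273,-293,0]},
  ],
)

```text
schema error: expected keys fingers, slide, angular
```

>>> jog_arm(
  moves=[
    {"slide":[273,-293,30],"fingers":0},
    {"slide":[273,-293,30]},
    {"slide":[273,-293,30]},
    {"slide":[273,-293,30]},
    {"slide":[273,-293,30]},
    {"slide":[273,-293,30]},
    {"slide":[273,-293,30]},
    {"slide":[273,-293,30]},
    {"slide":[273,-293,30]},
    {"slide":[273,-293,30]},
  ],
)

```text
schema error: expected keys fingers, slide, angular
```

```bash
python3 - <<'E'
from h import *
s=get_state();p=read_camera("wrist")
print(s["clock"],s["tcp_pos"],s["joint_pos"],q2R(s["orientation"]).as_matrix().round(3)); print(np.array(p["tool_from_camera"]).round(3),p["fovy"])
for q in tip_of("strainer_centre",p)[:2]: print(q, atz(p,q["point"],.017,s), tool(s,atz(p,q["point"],.017,s)))
save(p,"w1.png")
E
```

```text
0.9 [ 0.22010011 -0.53124894  0.24234721] [-1.31758858e+00  3.13147494e-01  4.60856716e-02  1.30358457e+00
 -5.50120048e-06  1.43117708e+00] [[ 0.924  0.383  0.   ]
 [ 0.383 -0.924 -0.   ]
 [-0.     0.    -1.   ]]
[[-0.001 -0.948 -0.318  0.082]
 [ 1.    -0.001  0.     0.   ]
 [-0.001 -0.318  0.948 -0.13 ]
 [ 0.     0.     0.     1.   ]] 63.10586807134127
```

View pics/w1.png

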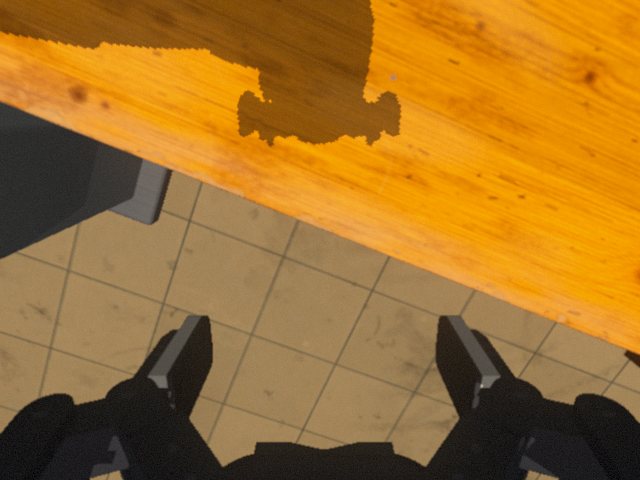

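The picture shows only the table edge: the moves were refused since every row needs all keys.

>>> jog_arm(
  moves=[
    {"slide":[266,-300,0],"fingers":0,"angular":[0,0,0]},
    {"slide":[266,-300,0],"fingers":0,"angular":[0,0,0]},
    {"slide":[266,-300,0],"fingers":0,"angular":[0,0,0]},
    {"slide":[266,-300,0],"fingers":0,"angular":[0,0,0]},
    {"slide":[266,-300,0],"fingers":0,"angular":[0,0,0]},
    {"slide":[266,-300,0],"fingers":0,"angular":[0,0,0]},
    {"slide":[266,-300,0],"fingers":0,"angular":[0,0,0]},
    {"slide":[266,-300,0],"fingers":0,"angular":[0,0,0]},
    {"slide":[266,-300,0],"fingers":0,"angular":[0,0,0]},
    {"slide":[266,-300,0],"fingers":0,"angular":[0,0,0]},
  ],
)

```text
clock: 1.83
tcp_pos: [0.3511, -0.1491, 0.2426]
orientation: [-0.0, 0.981, 0.196, 0.0]
wrist_force: [-0.2, -0.2, -0.3]
finger_gap: 0.0855
grip_force: 0.0
```

>>> jog_arm(
  moves=[
    {"slide":[266,-300,30],"fingers":0,"angular":[0,0,0]},
    {"slide":[266,-300,30],"fingers":0,"angular":[0,0,0]},
    {"slide":[266,-300,30],"fingers":0,"angular":[0,0,0]},
    {"slide":[266,-300,30],"fingers":0,"angular":[0,0,0]},
    {"slide":[266,-300,30],"fingers":0,"angular":[0,0,0]},
    {"slide":[266,-300,30],"fingers":0,"angular":[0,0,0]},
    {"slide":[266,-300,30],"fingers":0,"angular":[0,0,0]},
    {"slide":[266,-300,30],"fingers":0,"angular":[0,0,0]},
    {"slide":[266,-300,30],"fingers":0,"angular":[0,0,0]},
    {"slide":[266,-300,30],"fingers":0,"angular":[0,0,0]},
  ],
)

```text
clock: 2.67
tcp_pos: [0.4826, 0.2303, 0.2119]
orientation: [-0.0, 0.981, 0.196, 0.001]
wrist_force: [0.1, -0.9, -0.3]
finger_gap: 0.0854
grip_force: 0.0
```

```bash
python3 - <<'E'
from h import *
s=get_state();p=read_camera("wrist")
print(s["clock"],s["tcp_pos"],s["joint_pos"],s["orientation"])
for q in tip_of("strainer_centre",p)[:2]: print(q, atz(p,q["point"],.017,s), tool(s,atz(p,q["point"],.017,s)))
save(p,"w2.png")
E
```

```text
2.6667 [0.48259881 0.23026971 0.21193086] [ 2.94713812e-01  2.45307743e-01 -1.20471347e-01  1.20394539e+00
  5.64147430e-04  3.04110601e+00] [-3.32708275e-04  9.80540307e-01  1.96316939e-01  5.06048199e-04]
{'point': [335.5, 174.8], 'p': 0.83} [0.51399074 0.23247977 0.017     ] [ 29.60414934  10.13444108 194.95965077]
```

View pics/w2.png

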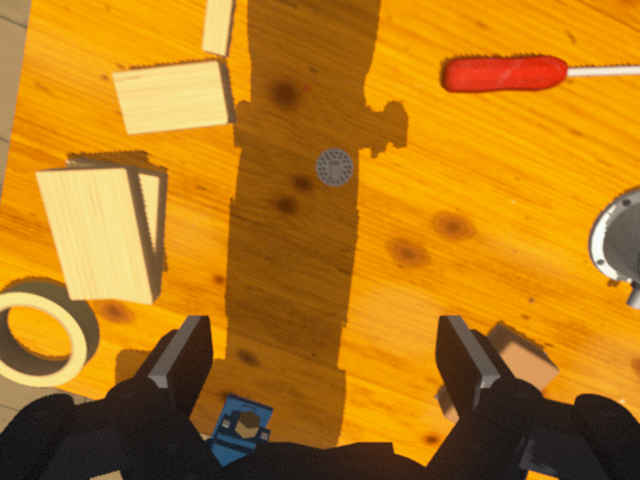

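The wrist picture shows the strainer at (335,168), its tab about (335,172); wood blocks left, pot right at (630,240). A crop will give the tab's yaw.

```bash
python3 - <<'E'
import cv2
a=cv2.imread("pics/w2.png")
cv2.imwrite("pics/w2c.png",cv2.resize(cv2.convertScaleAbs(a[140:200,300:370],alpha=1.5),(700,600),interpolation=cv2.INTER_CUBIC))
E
```

```text
(no output)
```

View pics/w2c.png

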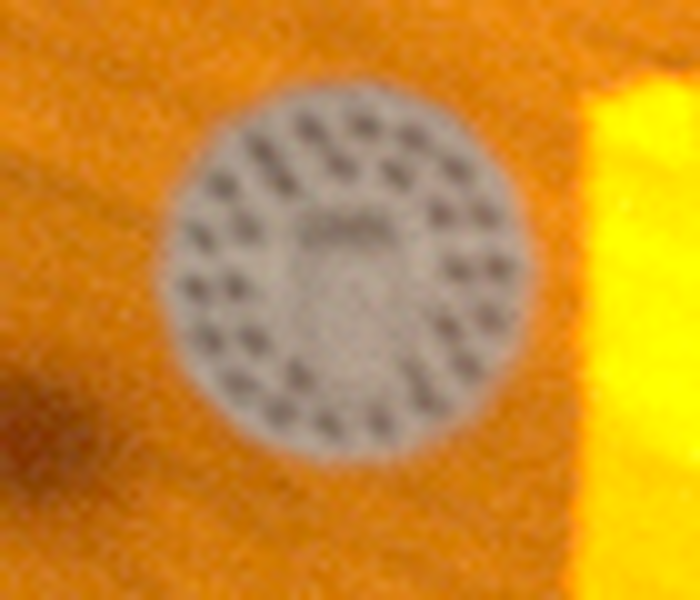

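The crop shows the disk about (335,167) with the tab seemingly 8 mm wide along the columns (tool y) and its 12 mm along tool x. Descending for a closer check.

>>> jog_arm(
  moves=[
    {"slide":[-10,11,40],"fingers":0,"angular":[0,0,0]},
    {"slide":[-10,11,80],"fingers":0,"angular":[0,0,0]},
    {"slide":[-10,11,100],"fingers":0,"angular":[0,0,0]},
    {"slide":[-10,11,100],"fingers":0,"angular":[0,0,0]},
    {"slide":[-10,11,100],"fingers":0,"angular":[0,0,0]},
  ],
)

```text
clock: 3.18
tcp_pos: [0.4759, 0.2119, 0.1118]
orientation: [0.0, 0.981, 0.195, -0.001]
wrist_force: [1.1, -0.9, 1.3]
finger_gap: 0.0853
grip_force: 0.0
```

```bash
python3 - <<'E'
from h import *
s=get_state();p=read_camera("wrist")
print(s["clock"],s["tcp_pos"],s["orientation"])
for q in tip_of("strainer_centre",p)[:2]: print(q, atz(p,q["point"],.017,s), tool(s,atz(p,q["point"],.017,s)))
save(p,"w3.png")
u,v=map(int,q["point"]); c=p["color"][max(v-60,0):v+60,u-80:u+80]
cv2.imwrite("pics/w3c.png",cv2.resize(cv2.convertScaleAbs(c[:,:,::-1],alpha=1.5),(800,600),interpolation=cv2.INTER_CUBIC)); print(u,v)
X=np.array(tool(s,atz(p,(u,v),.017,s)))
E
```

```text
3.1833 [0.47593996 0.21192584 0.11179751] [ 2.07758531e-04  9.80835887e-01  1.94831071e-01 -1.33173602e-03]
{'point': [310.8, 174.8], 'p': 0.91} [0.51523502 0.23591991 0.017     ] [45.73743049 -7.14353387 94.67546173]
310 174
```

View pics/w3c.png

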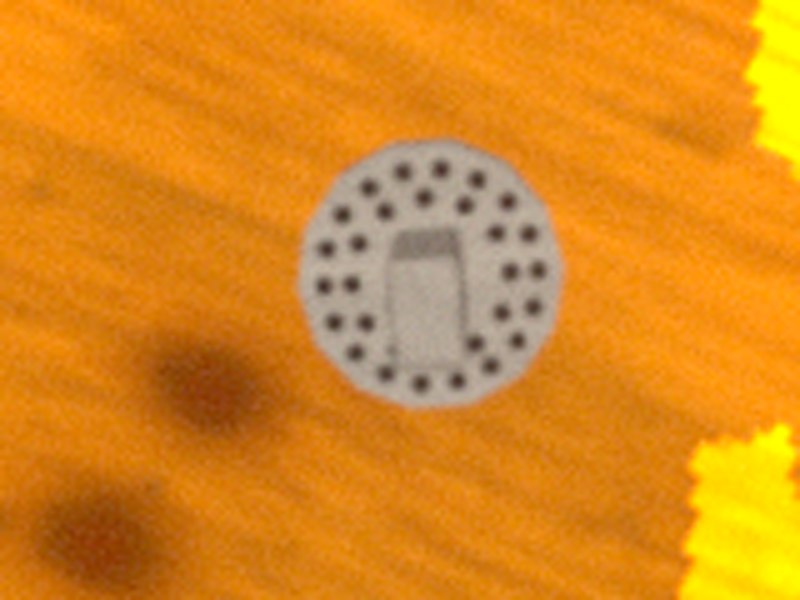

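The close crop shows the disk centre at about pixel (316.4,168.4) and the tab top centre at (315.6,176.4); the tab is 8 mm thick along tool y as thought, under 2° askew.

```bash
python3 - <<'E'
from h import *
p=read_camera("wrist");s=get_state()
for uv,z in (((316.4,168.4),.007),((315.6,176.4),.034)): print(tool(s,atz(p,uv,z,s)),s["tcp_pos"])
E
```

```text
[ 47.50386692  -4.13157418 107.6740484 ] [0.47860012 0.21289659 0.11449491]
[47.11247105 -4.10824999 80.67237277] [0.47860012 0.21289659 0.11449491]
```

```bash
python3 - <<'E'
from h import *
for i in range(3):
    s=get_state();p=read_camera("wrist")
    q=tip_of("strainer_centre",p)[0]["point"]
    g=cv2.cvtColor(p["color"],cv2.COLOR_RGB2HSV)[:,:,1]
    m=(g[110:230,240:400]<90).astype(np.uint8); n,l,st,c=cv2.connectedComponentsWithStats(m); k=1+np.argmax(st[1:,4]); uv=c[k]+[240,110]
    print(s["clock"],s["tcp_pos"],q,uv,st[k],tool(s,atz(p,uv,.008,s)),atz(p,uv,.008,s))
E
```

```text
3.3333 [0.47860012 0.21289659 0.11449491] [313.1, 180.4] [315.39911199 173.69116922] [  50   38   52   52 2027] [ 44.47022306  -4.74156358 106.6621436 ] [0.51827504 0.23438217 0.008     ]
3.4333 [0.47845112 0.21299147 0.11433224] [315.3, 179.0] [315.67010816 173.59980334] [  50   38   52   52 2034] [ 44.55062491  -4.573943   106.50009301] [0.51825871 0.23436339 0.008     ]
3.5333 [0.47790557 0.21290407 0.11371727] [314.3, 179.0] [315.92957746 172.69256921] [  51   37   51   52 2059] [ 45.20151397  -4.40029907 105.83671896] [0.51826169 0.23433286 0.008     ]
```

>>> jog_arm(
  moves=[
    {"slide":[35,-4,15],"fingers":0.4,"angular":[0,0,0]},
    {"slide":[46.5,-4,30],"fingers":0.5,"angular":[0,0,0]},
    {"slide":[46.5,-4,60],"fingers":0.5,"angular":[0,0,0]},
    {"slide":[46.5,-4,80],"fingers":0.5,"angular":[0,0,0]},
    {"slide":[46.5,-4,89],"fingers":0.5,"angular":[0,0,0]},
    {"slide":[46.5,-4,89],"fingers":0.6,"angular":[0,0,0]},
    {"slide":[46.5,-4,89],"fingers":0.8,"angular":[0,0,0]},
    {"slide":[46.5,-4,89],"fingers":0.9,"angular":[0,0,0]},
    {"slide":[46.5,-4,89],"fingers":1,"angular":[0,0,0]},
    {"slide":[46.5,-4,89],"fingers":1,"angular":[0,0,0]},
  ],
  squeeze=40,
)

```text
clock: 4.47
tcp_pos: [0.5195, 0.2345, 0.0249]
orientation: [-0.0, 0.981, 0.195, 0.001]
wrist_force: [-0.5, 0.5, 2.7]
finger_gap: 0.007
grip_force: 43.6
```

>>> jog_arm(
  moves=[
    {"slide":[0,0,0],"fingers":1,"angular":[0,0,0]},
    {"slide":[0,0,0],"fingers":1,"angular":[0,0,0]},
  ],
  squeeze=40,
)

```text
clock: 4.63
tcp_pos: [0.5195, 0.2345, 0.0249]
orientation: [-0.0, 0.981, 0.195, 0.001]
wrist_force: [-0.5, 0.2, 6.6]
finger_gap: 0.0065
grip_force: 44.1
```

>>> jog_arm(
  moves=[
    {"slide":[0,0,-40],"fingers":1,"angular":[0,0,0]},
    {"slide":[0,0,-80],"fingers":1,"angular":[0,0,0]},
    {"slide":[0,0,-120],"fingers":1,"angular":[0,0,0]},
    {"slide":[-10,25,-160],"fingers":1,"angular":[0,0,0]},
    {"slide":[-25,60,-170],"fingers":1,"angular":[0,0,0]},
    {"slide":[-40,95,-170],"fingers":1,"angular":[0,0,0]},
    {"slide":[-55,130,-170],"fingers":1,"angular":[0,0,0]},
    {"slide":[-70,165,-170],"fingers":1,"angular":[0,0,0]},
    {"slide":[-85,200,-170],"fingers":1,"angular":[0,0,0]},
    {"slide":[-100,235,-170],"fingers":1,"angular":[0,0,0]},
  ],
)

```text
clock: 5.47
tcp_pos: [0.5154, -0.0229, 0.1937]
orientation: [0.0, 0.981, 0.195, 0.0]
wrist_force: [0.3, 0.3, -1.5]
finger_gap: 0.0067
grip_force: 43.2
```

>>> jog_arm(
  moves=[
    {"slide":[-10,23,0],"fingers":1,"angular":[0,0,0]},
    {"slide":[-20,46,0],"fingers":1,"angular":[0,0,0]},
    {"slide":[-20,46,0],"fingers":1,"angular":[0,0,0]},
    {"slide":[-20,46,0],"fingers":1,"angular":[0,0,0]},
    {"slide":[-20,46,0],"fingers":1,"angular":[0,0,0]},
    {"slide":[-20,46,0],"fingers":1,"angular":[0,0,0]},
  ],
)

```text
clock: 5.97
tcp_pos: [0.5149, -0.0704, 0.1933]
orientation: [-0.0, 0.981, 0.196, -0.0]
wrist_force: [0.1, 0.1, -1.0]
finger_gap: 0.0067
grip_force: 43.2
```

```bash
python3 - <<'E'
from h import *
for i in range(2):
    s=get_state();p=read_camera("wrist")
    print(s["clock"],s["tcp_pos"],s["orientation"],s["joint_pos"][5],s["finger_gap"],s["wrist_force"])
    for n in("pot_mouth","strainer_centre"):
        for q in tip_of(n,p)[:1]: print(n,q["p"],q["point"],atz(p,q["point"],.1,s),tool(s,atz(p,q["point"],.1,s)))
save(p,"w4.png")
E
```

```text
5.9667 [ 0.51486657 -0.070352    0.19332014] [-1.53456256e-04  9.80661145e-01  1.95713294e-01 -4.40777154e-05] 2.457129194164348 0.0067381640025831885 [ 0.05444707  0.101709   -0.9930192 ]
pot_mouth 0.73 [318.5, 155.6] [ 0.56622143 -0.04611248  0.1       ] [56.72766085 -2.63998318 93.31949179]
strainer_centre 0.7 [320.2, 328.8] [ 0.46368105 -0.08928673  0.1       ] [-54.53009858  -2.13402412  93.32226617]
6.1167 [ 0.51498048 -0.07023841  0.19332283] [-3.13353711e-05  9.80600407e-01  1.96017448e-01 -3.02701968e-05] 2.456898589264022 0.006507859045693071 [ 0.43687841 -0.04323609 -0.81205064]
pot_mouth 0.79 [322.1, 156.9] [ 0.56643808 -0.04813379  0.1       ] [56.0053696  -0.61731399 93.32023437]
strainer_centre 0.75 [323.5, 329.0] [ 0.46449872 -0.09127475  0.1       ] [-5.46850552e+01  1.99503111e-02  9.33253991e+01]
```

View pics/w4.png

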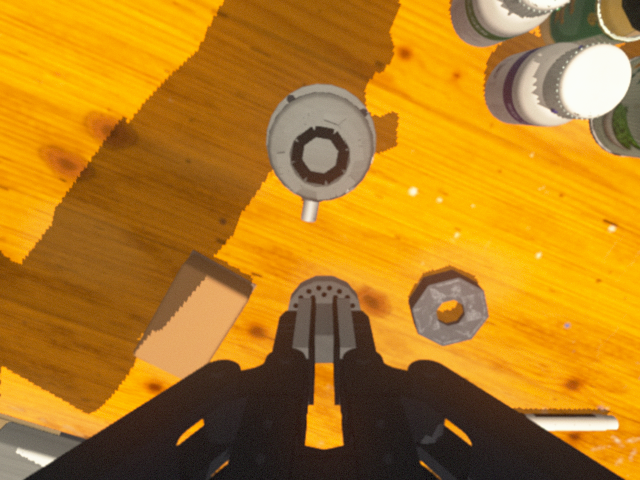

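The picture shows the mouth (dark disc) at about (320,155), spigot at (310,210), the strainer held upright in the fingers at (325,295), and the ring at (449,307). I fit both circles.

```bash
python3 - <<'E'
from h import *
s=get_state();p=read_camera("wrist")
im=p["color"]; g=cv2.cvtColor(im,cv2.COLOR_RGB2GRAY)
m=(g[125:185,285:358]<70).astype(np.uint8); n,l,st,c=cv2.connectedComponentsWithStats(m); k=1+np.argmax(st[1:,4])
cn=cv2.findContours((l==k).astype(np.uint8),cv2.RETR_EXTERNAL,cv2.CHAIN_APPROX_NONE)[0][0]+[285,125]
e=cv2.fitEllipse(cn); print(e,st[k])
# undistort-aware: map contour to z=.1 plane, fit circle
W=np.array([atz(p,x[0],.1,s)[:2] for x in cn]); A=np.c_[2*W,np.ones(len(W))]; z=np.linalg.lstsq(A,(W**2).sum(1),rcond=None)[0]
print("mouth",z[:2],"r",np.sqrt(z[2]+z[:2]@z[:2]),"tool",tool(s,[z[0],z[1],.1]),s["tcp_pos"])
# held disk: overlay predicted circle
big=cv2.resize(im,None,fx=5,fy=5,interpolation=cv2.INTER_CUBIC)
T=pose(p,s)
Rw=q2R(s["orientation"])
t=np.linspace(0,2*np.pi,90)
for dx,col in((-1.2,(255,0,0)),(-3,(0,255,0)),(0.5,(0,0,255))):
    X=np.c_[dx+16*np.cos(t),16*np.sin(t),0*t+16.9]/1000
    uv=proj(p,Rw.apply(X)+s["tcp_pos"],s)
    print(dx,uv.min(0),uv.max(0))
    if dx==-1.2: cv2.polylines(big,[np.int32(uv*5+2)],True,col,1)
c1=big[75*5:225*5,255*5:385*5]; c2=big[265*5:345*5,275*5:375*5]
c1=cv2.resize(c1,(520,600)); c1=cv2.convertScaleAbs(c1,alpha=1.6,beta=-60); c2=cv2.resize(c2,(280,224)); 
o=np.zeros((600,800,3),np.uint8);o[:,:520]=c1;o[:224,520:]=c2
cv2.imwrite("pics/w5.png",o[:,:,::-1])
E
```

```text
((318.7187805175781, 154.8471221923828), (54.25844192504883, 55.0128059387207), 129.0435791015625) [   6    2   57   57 1365]
mouth [ 0.56656132 -0.0465495 ] r 0.01518924532183418 tool [56.80271808 -2.5107827  93.31592269] [ 0.51506886 -0.07066474  0.19331503]
-1.2 [285.59894213 280.41368763] [361.04646881 347.40165661]
-3 [285.7334099  284.40321114] [360.92474061 350.93981154]
0.5 [285.47102241 276.61992568] [361.162275   344.03883332]
```

View pics/w5.png

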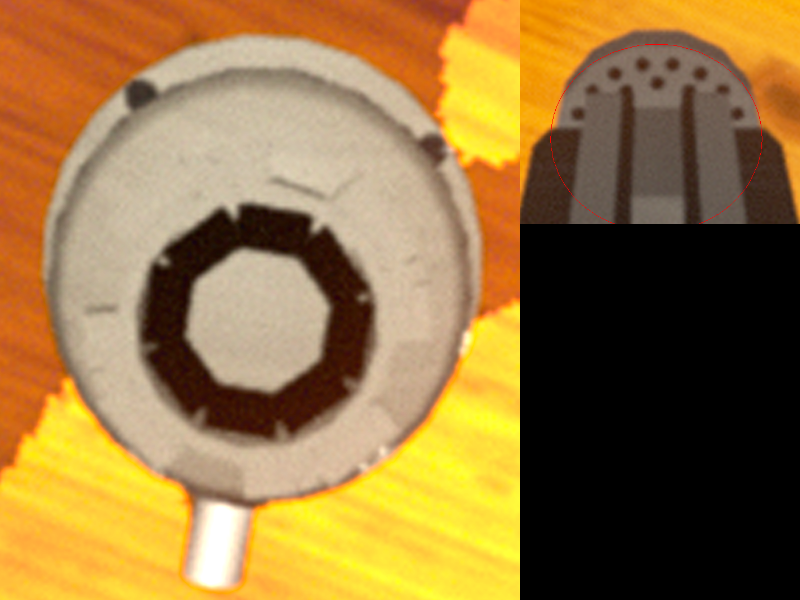

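The crop shows the gasket circle centred at about pixel (319,155), and darker blocks round it that look like lug gaps at lower right and bottom (to be checked closer later). The held disk matches a −1 mm offset along tool x.

>>> jog_arm(
  moves=[
    {"slide":[30,-1,0],"fingers":1,"angular":[0,0,0]},
    {"slide":[57.4,-2.3,10],"fingers":1,"angular":[0,0,0]},
    {"slide":[57.4,-2.3,35],"fingers":1,"angular":[0,0,0]},
    {"slide":[57.4,-2.3,52],"fingers":1,"angular":[0,0,0]},
    {"slide":[57.4,-2.3,60],"fingers":1,"angular":[0,0,0]},
    {"slide":[57.4,-2.3,62],"fingers":1,"angular":[0,0,0]},
    {"slide":[57.4,-2.3,62],"fingers":1,"angular":[0,0,0]},
    {"slide":[57.4,-2.3,62],"fingers":1,"angular":[0,0,0]},
    {"slide":[57.4,-2.3,62],"fingers":1,"angular":[0,0,0]},
  ],
)

```text
clock: 7.07
tcp_pos: [0.5679, -0.0476, 0.1327]
orientation: [0.001, 0.981, 0.195, 0.001]
wrist_force: [-0.6, 0.3, -0.9]
finger_gap: 0.007
grip_force: 43.2
```

```bash
python3 - <<'E'
from h import *
s=get_state();print(s["clock"],s["tcp_pos"],s["wrist_force"],tool(s,[.5662,-.0466,.1]))
p=read_camera("side")
r=[tip_of(n,p)[:1] for n in("pot_mouth","strainer_centre")];print(r)
E
```

```text
7.0667 [ 0.56791427 -0.0476179   0.13269897] [-0.59119439  0.26428869 -0.90839695] [-1.25663783 -1.64234906 32.69435563]
[[{'point': [296.6, 220.8], 'p': 0.86}], [{'point': [294.5, 215.3], 'p': 0.46}]]
```

>>> jog_arm(
  moves=[
    {"slide":[0,0,3],"fingers":1,"angular":[0,0,0]},
    {"slide":[0,0,3],"fingers":1,"angular":[0,0,0]},
    {"slide":[0,0,3],"fingers":1,"angular":[0,0,0]},
    {"slide":[0,0,3],"fingers":1,"angular":[0,0,0]},
  ],
)

```text
clock: 7.55
tcp_pos: [0.5671, -0.0473, 0.1283]
orientation: [0.0, 0.981, 0.195, -0.0]
wrist_force: [0.8, 0.3, -0.7]
finger_gap: 0.0068
grip_force: 43.2
```

```bash
python3 - <<'E'
from h import *
s=get_state();print(s["clock"],s["tcp_pos"],s["wrist_force"],tool(s,[.5662,-.0466,.1]))
E
```

```text
7.55 [ 0.56712485 -0.04727218  0.12825966] [ 0.78918594  0.28160433 -0.66551853] [-0.59489805 -0.97601328 28.25966812]
```

>>> jog_arm(
  moves=[
    {"slide":[0.4,-0.8,1],"fingers":1,"angular":[0,0,0]},
    {"slide":[0.4,-0.8,2],"fingers":1,"angular":[0,0,0]},
    {"slide":[0.4,-0.8,3],"fingers":1,"angular":[0,0,0]},
    {"slide":[0.4,-0.8,4],"fingers":1,"angular":[0,0,0]},
    {"slide":[0.4,-0.8,4.5],"fingers":1,"angular":[0,0,0]},
    {"slide":[0.4,-0.8,4.5],"fingers":1,"angular":[0,0,0]},
  ],
)

```text
clock: 8.05
tcp_pos: [0.5671, -0.0463, 0.1236]
orientation: [-0.0, 0.981, 0.195, -0.0]
wrist_force: [-1.0, -0.1, -0.9]
finger_gap: 0.0071
grip_force: 43.2
```

>>> jog_arm(
  moves=[
    {"slide":[0,0,1],"fingers":1,"angular":[0,0,0]},
    {"slide":[0,0,2],"fingers":1,"angular":[0,0,0]},
    {"slide":[0,0,2],"fingers":1,"angular":[0,0,0]},
  ],
)

```text
clock: 8.3
tcp_pos: [0.5671, -0.0464, 0.1216]
orientation: [-0.0, 0.981, 0.195, -0.0]
wrist_force: [0.3, -0.1, -0.2]
finger_gap: 0.0066
grip_force: 43.2
```

>>> jog_arm(
  moves=[
    {"slide":[0,0,0.7],"fingers":1,"angular":[0,0,0]},
    {"slide":[0,0,1.4],"fingers":1,"angular":[0,0,0]},
    {"slide":[0,0,1.8],"fingers":1,"angular":[0,0,0]},
    {"slide":[0,0,1.8],"fingers":1,"angular":[0,0,0]},
  ],
)

```text
clock: 8.63
tcp_pos: [0.5672, -0.0464, 0.12]
orientation: [0.0, 0.981, 0.195, 0.0]
wrist_force: [-0.2, 0.3, 0.1]
finger_gap: 0.0068
grip_force: 43.3
```

>>> jog_arm(
  moves=[
    {"slide":[0,0,0.5],"fingers":1,"angular":[0,0,0]},
    {"slide":[0,0,0.8],"fingers":1,"angular":[0,0,0]},
    {"slide":[0,0,0.8],"fingers":1,"angular":[0,0,0]},
  ],
)

```text
clock: 8.88
tcp_pos: [0.5673, -0.0464, 0.1195]
orientation: [0.0, 0.981, 0.195, 0.0]
wrist_force: [0.2, 0.8, 2.1]
finger_gap: 0.0067
grip_force: 43.6
```

>>> jog_arm(
  moves=[
    {"slide":[0,0,0],"fingers":0.7,"angular":[0,0,0]},
    {"slide":[0,0,0],"fingers":0.5,"angular":[0,0,0]},
    {"slide":[0,0,0],"fingers":0.5,"angular":[0,0,0]},
    {"slide":[0,0,-5],"fingers":0.5,"angular":[0,0,0]},
    {"slide":[0,0,-30],"fingers":0.4,"angular":[0,0,0]},
    {"slide":[-20,0,-55],"fingers":0,"angular":[0,0,0]},
    {"slide":[-40,0,-60],"fingers":0,"angular":[0,0,0]},
    {"slide":[-40,0,-60],"fingers":0,"angular":[0,0,0]},
    {"slide":[-40,0,-60],"fingers":0,"angular":[0,0,0]},
    {"slide":[-40,0,-60],"fingers":0,"angular":[0,0,0]},
  ],
)

```text
clock: 9.72
tcp_pos: [0.5306, -0.0617, 0.1791]
orientation: [0.0, 0.981, 0.195, 0.0]
wrist_force: [-0.6, -0.7, -0.2]
finger_gap: 0.0853
grip_force: 0.0
```

```bash
python3 - <<'E'
from h import *
s=get_state();ps=[read_camera("wrist")]; p=ps[0]
print(s["clock"],s["tcp_pos"],s["wrist_force"])
for n,z in(("pot_mouth",.1),("strainer_centre",.112)):
    for q in tip_of(n,p)[:1]: print(n,q["p"],q["point"],atz(p,q["point"],z,s),tool(s,atz(p,q["point"],z,s)))
ims=[p["color"]]+[read_camera("wrist")["color"] for _ in range(4)]
im=np.mean(ims[:],0).astype(np.float32); cv2.imwrite("pics/w6raw.png",im[:,:,::-1])
s2=get_state();print(s2["tcp_pos"])
c=np.array([.5664,-.0468]);a=np.radians(np.arange(0,360,1))
r=np.arange(14,29,.25)
A,Rr=np.meshgrid(a,r); X=np.c_[c[0]+Rr.ravel()/1000*np.cos(A.ravel()),c[1]+Rr.ravel()/1000*np.sin(A.ravel()),0*A.ravel()+.0995]
uv=proj(p,X,s2).astype(np.float32).reshape(len(r),len(a),2)
pol=cv2.remap(im,uv,None,cv2.INTER_LINEAR)
pol=cv2.resize(pol[::-1],(720,300)); pol=np.clip((pol-60)*1.3,0,255).astype(np.uint8)
u,v=proj(p,[c[0],c[1],.1],s2)[0].astype(int)
cr=cv2.resize(np.clip(im[v-75:v+75,u-90:u+90]*1.2,0,255).astype(np.uint8),(360,300),interpolation=cv2.INTER_CUBIC)
o=np.zeros((600,720,3),np.uint8);o[:300]=pol;o[300:,:360]=cr
cv2.imwrite("pics/w6.png",o[:,:,::-1])
E
```

```text
9.7167 [ 0.53059209 -0.06165675  0.17914116] [-0.56948181 -0.69199191 -0.16823423]
strainer_centre 0.96 [323.1, 199.0] [ 0.56543994 -0.04717184  0.112     ] [ 3.77030763e+01 -6.65009427e-02  6.71609578e+01]
[ 0.53037999 -0.06146325  0.17867447][ WARN:0@4.063] global loadsave.cpp:1063 imwrite_ Unsupported depth image for selected encoder is fallbacked to CV_8U.
```

View pics/w6.png

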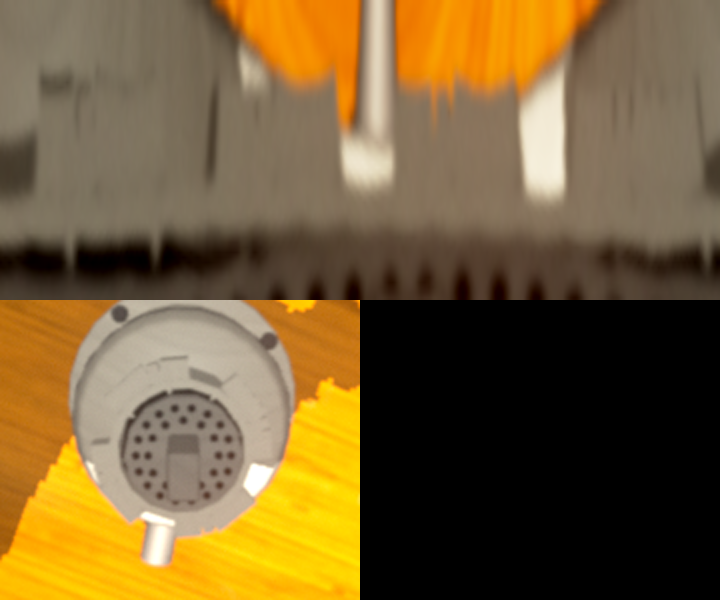

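The polar strip shows the gaps as light/dark blocks centred at about 183.5°, 272°, 5° and 92° world: gaps at roughly 3° + 90°k. The strainer sits level and centred in the mouth. Now the ring: turn +90° in yaw (wrist range) and view it.

>>> jog_arm(
  moves=[
    {"slide":[-12,15,0],"fingers":0,"angular":[0,0,-7]},
    {"slide":[-24,30,0],"fingers":0,"angular":[0,0,-14]},
    {"slide":[-36,46,0],"fingers":0,"angular":[0,0,-21]},
    {"slide":[-48,62,0],"fingers":0,"angular":[0,0,-28]},
    {"slide":[-60,78,0],"fingers":0,"angular":[0,0,-35]},
    {"slide":[-72,94,0],"fingers":0,"angular":[0,0,-42]},
    {"slide":[-84,110,0],"fingers":0,"angular":[0,0,-49]},
    {"slide":[-96,126,0],"fingers":0,"angular":[0,0,-56]},
    {"slide":[-108,142,0],"fingers":0,"angular":[0,0,-63]},
    {"slide":[-114,151,0],"fingers":0,"angular":[0,0,-70]},
  ],
)

```text
clock: 10.9
tcp_pos: [0.4824, -0.2467, 0.179]
orientation: [0.0, 0.69, 0.724, -0.0]
wrist_force: [1.8, -0.5, 0.0]
finger_gap: 0.0854
grip_force: 0.0
```

>>> jog_arm(
  moves=[
    {"slide":[0,0,0],"fingers":0,"angular":[0,0,-7]},
    {"slide":[0,0,0],"fingers":0,"angular":[0,0,-14]},
    {"slide":[0,0,0],"fingers":0,"angular":[0,0,-20]},
    {"slide":[0,0,0],"fingers":0,"angular":[0,0,-20]},
    {"slide":[0,0,0],"fingers":0,"angular":[0,0,-20]},
    {"slide":[0,0,0],"fingers":0,"angular":[0,0,-20]},
  ],
)

```text
clock: 11.4
tcp_pos: [0.4828, -0.2447, 0.1791]
orientation: [-0.0, 0.557, 0.831, -0.0]
wrist_force: [0.0, -0.4, -0.1]
finger_gap: 0.0852
grip_force: 0.0
```

```bash
python3 - <<'E'
from h import *
s=get_state();p=read_camera("wrist")
Rm=q2R(s["orientation"]).as_matrix();print(s["clock"],s["tcp_pos"],np.degrees(np.arctan2(Rm[1,0],Rm[0,0])),s["joint_pos"])
for q in tip_of("ring_centre",p)[:1]: print(q["p"],q["point"],atz(p,q["point"],.009,s),tool(s,atz(p,q["point"],.009,s)))
u,v=map(int,q["point"]); h=80; v0=max(v-h,0);u0=max(u-h,0)
c=p["color"][v0:v+h,u0:u+h]
hsv=cv2.cvtColor(c,cv2.COLOR_RGB2HSV); m=((hsv[:,:,1]<90)).astype(np.uint8)
m=cv2.morphologyEx(m,cv2.MORPH_OPEN,np.ones((3,3)))
n,l,st,ce=cv2.connectedComponentsWithStats(m);k=1+np.argmax(st[1:,4]);print(st[k],u0,v0,ce[k])
cn=max(cv2.findContours((l==k).astype(np.uint8),cv2.RETR_EXTERNAL,cv2.CHAIN_APPROX_NONE)[0],key=len)+[u0,v0]
ap=cv2.approxPolyDP(cn,4,True)[:,0];print(ap.tolist())
W=np.array([tool(s,atz(p,x,.018,s))[:2] for x in ap]);print(W.round(1).tolist())
cv2.imwrite("pics/w7.png",cv2.resize(np.hstack([c,cv2.cvtColor(m*255,cv2.COLOR_GRAY2RGB)])[:,:,::-1],None,fx=2.5,fy=2.5))
cv2.imwrite("pics/w7full.png",p["color"][:,:,::-1])
E
```

```text
11.4 [ 0.48282291 -0.24469669  0.17908172] 112.36744430733765 [-6.17382292e-01  2.75366227e-01 -1.62772561e-01  1.13275169e+00
 -6.01239086e-05  5.63028487e-01]
0.67 [334.4, 168.6] [ 0.47593319 -0.20656235  0.009     ] [ 37.87897652   8.15767095 170.08269163]
[  35   37   90   86 4642] 254 88 [79.90758294 77.96768634]
[[341, 125], [306, 134], [289, 166], [300, 199], [336, 202], [334, 210], [339, 200], [345, 205], [344, 196], [349, 204], [362, 204], [378, 177], [370, 142]]
[[70.2, 12.4], [64.0, -12.7], [41.1, -25.7], [16.3, -18.1], [13.9, 9.3], [7.6, 7.8], [15.5, 11.6], [11.6, 16.2], [18.5, 15.3], [12.3, 19.3], [12.3, 29.2], [32.9, 40.5], [58.3, 33.6]]
```

View pics/w7.png

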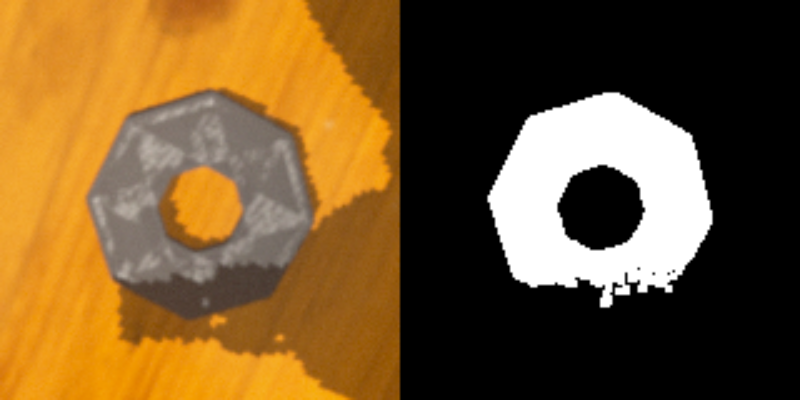

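The crop shows the ring lying flange up at about pixel (335,171), with octagon corners giving centre (37.2, 7.6) mm in the tool frame and the flats 15.5° off the fingers. Turning −15.5° and going down over it.

>>> jog_arm(
  moves=[
    {"slide":[19,4,25],"fingers":0,"angular":[0,0,-7]},
    {"slide":[37,7.6,50],"fingers":0,"angular":[0,0,-14]},
    {"slide":[37,7.6,85],"fingers":0,"angular":[0,0,-15.5]},
    {"slide":[37,7.6,120],"fingers":0,"angular":[0,0,-15.5]},
    {"slide":[37,7.6,145],"fingers":0,"angular":[0,0,-15.5]},
    {"slide":[37,7.6,158],"fingers":0,"angular":[0,0,-15.5]},
    {"slide":[37,7.6,164],"fingers":0,"angular":[0,0,-15.5]},
    {"slide":[37,7.6,165],"fingers":0,"angular":[0,0,-15.5]},
    {"slide":[37,7.6,165],"fingers":0,"angular":[0,0,-15.5]},
  ],
)

```text
clock: 12.25
tcp_pos: [0.476, -0.2079, 0.0146]
orientation: [0.0, 0.439, 0.899, -0.0]
wrist_force: [-0.8, -0.3, 0.1]
finger_gap: 0.0855
grip_force: 0.0
```

>>> jog_arm(
  moves=[
    {"slide":[0,0,2],"fingers":0,"angular":[0,0,0]},
    {"slide":[0,0,4],"fingers":0,"angular":[0,0,0]},
    {"slide":[0,0,4],"fingers":0,"angular":[0,0,0]},
    {"slide":[0,0,4],"fingers":0,"angular":[0,0,0]},
  ],
)

```text
clock: 12.58
tcp_pos: [0.476, -0.208, 0.0108]
orientation: [0.001, 0.438, 0.899, -0.0]
wrist_force: [-1.3, 1.8, -0.5]
finger_gap: 0.0854
grip_force: 0.0
```

>>> jog_arm(
  moves=[
    {"slide":[0,0,2],"fingers":0.15,"angular":[0,0,0]},
    {"slide":[0,0,2],"fingers":0.25,"angular":[0,0,0]},
    {"slide":[0,0,2],"fingers":0.35,"angular":[0,0,0]},
    {"slide":[0,0,2],"fingers":0.5,"angular":[0,0,0]},
    {"slide":[0,0,2],"fingers":1,"angular":[0,0,0]},
    {"slide":[0,0,2],"fingers":1,"angular":[0,0,0]},
  ],
  squeeze=40,
)

```text
clock: 13.08
tcp_pos: [0.4757, -0.2078, 0.0086]
orientation: [0.0, 0.438, 0.899, -0.0]
wrist_force: [-1.6, 1.1, 6.1]
finger_gap: 0.0627
grip_force: 44.3
```

```bash
python3 - <<'E'
from h import *
s=get_state();Rm=q2R(s["orientation"]).as_matrix();print(s["clock"],s["tcp_pos"],np.degrees(np.arctan2(Rm[1,0],Rm[0,0])),s["joint_pos"],s["wrist_force"],s["finger_gap"],s["grip_force"])
E
```

```text
13.0833 [ 0.47573565 -0.20779152  0.00857648] 128.00618433964502 [-5.66488010e-01  4.00219638e-01 -4.54581736e-01  7.15554336e-01
 -6.43735587e-05  3.40975231e-01] [-1.5665462   1.1483464   6.11987259] 0.06274414819053516 44.2597621679306
```

>>> jog_arm(
  moves=[
    {"slide":[0,0,-40],"fingers":1,"angular":[0,0,0]},
    {"slide":[0,0,-80],"fingers":1,"angular":[0,0,0]},
    {"slide":[0,0,-120],"fingers":1,"angular":[0,0,0]},
    {"slide":[0,0,-160],"fingers":1,"angular":[0,0,0]},
    {"slide":[12,30,-170],"fingers":1,"angular":[0,0,-2]},
    {"slide":[26,62,-170],"fingers":1,"angular":[0,0,-4]},
    {"slide":[40,95,-170],"fingers":1,"angular":[0,0,-6]},
    {"slide":[53,128,-170],"fingers":1,"angular":[0,0,-8]},
    {"slide":[65,157,-170],"fingers":1,"angular":[0,0,-10]},
    {"slide":[70.8,170.6,-170],"fingers":1,"angular":[0,0,-10]},
  ],
)

```text
clock: 13.92
tcp_pos: [0.5677, -0.0437, 0.1777]
orientation: [0.0, 0.356, 0.934, 0.001]
wrist_force: [-0.2, -0.4, -0.3]
finger_gap: 0.0628
grip_force: 45.0
```

>>> jog_arm(
  moves=[
    {"slide":[0,0,0],"fingers":1,"angular":[0,0,0]},
    {"slide":[0,0,0],"fingers":1,"angular":[0,0,0]},
    {"slide":[0,0,0],"fingers":1,"angular":[0,0,0]},
    {"slide":[0,0,0],"fingers":1,"angular":[0,0,0]},
    {"slide":[0,0,0],"fingers":1,"angular":[0,0,0]},
  ],
)

```text
clock: 14.33
tcp_pos: [0.566, -0.048, 0.1781]
orientation: [-0.0, 0.359, 0.933, -0.0]
wrist_force: [-1.3, 0.6, -0.6]
finger_gap: 0.0626
grip_force: 45.0
```

```bash
cat > st.py <<'E'
from h import *
s=get_state();Rm=q2R(s["orientation"]).as_matrix();print(s["clock"],s["tcp_pos"],"yaw",np.degrees(np.arctan2(Rm[1,0],Rm[0,0])),"tilt",Rm[:2,2]*57.3,"j6",s["joint_pos"][5],s["wrist_force"],s["ft_torque"],s["finger_gap"],s["grip_force"],"mouth in tool",tool(s,[.5663,-.0467,.1]))
E
python3 st.py
```

```text
14.3333 [ 0.56596571 -0.04795892  0.17810011] yaw 137.90186688076216 tilt [-0.0191243  -0.00971369] j6 0.5090217488421543 [-1.25184056  0.62124091 -0.59591081] [-0.04419734  0.01822243  0.00198424] 0.06261862570567672 44.974318742752075 mouth in tool [ 0.58547689  1.18551999 78.0997752 ]
```

>>> jog_arm(
  moves=[
    {"slide":[0.2,0.6,20],"fingers":1,"angular":[0,0,0]},
    {"slide":[0.2,0.8,40],"fingers":1,"angular":[0,0,0]},
    {"slide":[0.2,0.8,55],"fingers":1,"angular":[0,0,0]},
    {"slide":[0.2,0.8,63],"fingers":1,"angular":[0,0,0]},
    {"slide":[0.2,0.8,65],"fingers":1,"angular":[0,0,0]},
    {"slide":[0.2,0.8,65],"fingers":1,"angular":[0,0,0]},
    {"slide":[0.2,0.8,65],"fingers":1,"angular":[0,0,0]},
    {"slide":[0.2,0.8,65],"fingers":1,"angular":[0,0,0]},
  ],
)

```text
clock: 15.0
tcp_pos: [0.5677, -0.0465, 0.1144]
orientation: [0.001, 0.358, 0.934, 0.0]
wrist_force: [0.2, -0.7, -0.6]
finger_gap: 0.0635
grip_force: 45.0
```

```bash
python3 st.py
```

```text
15.0 [ 0.56765136 -0.04651881  0.11439424] yaw 137.99120135289132 tilt [ 0.11744174 -0.03227432] j6 0.5105468480959184 [ 0.17575151 -0.70564314 -0.56008278] [ 0.03376047 -0.0093816   0.03695322] 0.06349115661579004 44.98872935771942 mouth in tool [ 0.91020124 -1.05273849 14.39154217]
```

>>> jog_arm(
  moves=[
    {"slide":[0.3,-0.3,1],"fingers":1,"angular":[0,0,0]},
    {"slide":[0.3,-0.3,2],"fingers":1,"angular":[0,0,0]},
    {"slide":[0.3,-0.3,3],"fingers":1,"angular":[0,0,0]},
    {"slide":[0.3,-0.3,4],"fingers":1,"angular":[0,0,0]},
    {"slide":[0.3,-0.3,5],"fingers":1,"angular":[0,0,0]},
    {"slide":[0.3,-0.3,6],"fingers":1,"angular":[0,0,0]},
    {"slide":[0.3,-0.3,6],"fingers":1,"angular":[0,0,0]},
  ],
)

```text
clock: 15.58
tcp_pos: [0.5662, -0.0461, 0.1069]
orientation: [-0.0, 0.358, 0.934, -0.0]
wrist_force: [-0.3, 0.2, -0.2]
finger_gap: 0.0632
grip_force: 45.0
```

```bash
python3 st.py
```

```text
15.5833 [ 0.56624459 -0.04611578  0.10687179] yaw 138.0071598465922 tilt [-0.02505942  0.00025085] j6 0.5104135630514385 [-0.29890378  0.18180095 -0.16470484] [-0.00988395 -0.01857745 -0.02426671] 0.06316819078402895 44.988418221473694 mouth in tool [-0.43430371 -0.39514813  6.87175913]
```

Near contact; now in small steps.

>>> jog_arm(
  moves=[
    {"slide":[-0.4,-0.2,0.7],"fingers":1,"angular":[0,0,0]},
    {"slide":[-0.4,-0.2,1.4],"fingers":1,"angular":[0,0,0]},
    {"slide":[-0.4,-0.2,2.1],"fingers":1,"angular":[0,0,0]},
    {"slide":[-0.4,-0.2,2.5],"fingers":1,"angular":[0,0,0]},
    {"slide":[-0.4,-0.2,2.5],"fingers":1,"angular":[0,0,0]},
  ],
)

```text
clock: 16.0
tcp_pos: [0.5667, -0.0467, 0.1051]
orientation: [0.0, 0.358, 0.934, -0.0]
wrist_force: [-1.4, 0.2, 1.2]
finger_gap: 0.063
grip_force: 45.4
```

>>> jog_arm(
  moves=[
    {"slide":[0,0,0.5],"fingers":1,"angular":[0,0,0]},
    {"slide":[0,0,1],"fingers":1,"angular":[0,0,0]},
    {"slide":[0,0,1],"fingers":1,"angular":[0,0,0]},
  ],
)

```text
clock: 16.25
tcp_pos: [0.5667, -0.0467, 0.1049]
orientation: [0.001, 0.358, 0.934, -0.0]
wrist_force: [-3.0, 1.4, 8.5]
finger_gap: 0.0631
grip_force: 46.1
```

Contact at TCP 0.105 — lugs on lugs, so the ring's lugs are on the other flats. Raise, turn 45° clockwise, feel again.

>>> jog_arm(
  moves=[
    {"slide":[0,0,-4],"fingers":1,"angular":[0,0,0]},
    {"slide":[0,0,-4],"fingers":1,"angular":[0,0,7]},
    {"slide":[0,0,-4],"fingers":1,"angular":[0,0,14]},
    {"slide":[0,0,-4],"fingers":1,"angular":[0,0,21]},
    {"slide":[0,0,-4],"fingers":1,"angular":[0,0,28]},
    {"slide":[0,0,-4],"fingers":1,"angular":[0,0,35]},
    {"slide":[0,0,-4],"fingers":1,"angular":[0,0,42]},
    {"slide":[0,0,-4],"fingers":1,"angular":[0,0,45]},
    {"slide":[0,0,-4],"fingers":1,"angular":[0,0,45]},
    {"slide":[0,0,-4],"fingers":1,"angular":[0,0,45]},
  ],
)

```text
clock: 17.08
tcp_pos: [0.5665, -0.0466, 0.1075]
orientation: [-0.0, 0.688, 0.726, -0.0]
wrist_force: [-0.2, 0.6, -0.5]
finger_gap: 0.0628
grip_force: 45.0
```

```bash
python3 st.py
```

```text
17.0833 [ 0.5665476  -0.04659032  0.10748493] yaw 93.10614277653056 tilt [-0.01100737 -0.00020594] j6 1.2933568894628902 [-0.15789367  0.60485126 -0.46710308] [-0.0581331   0.01580746  0.02709637] 0.06278240239418129 44.990233182907104 mouth in tool [-0.09614893 -0.25174579  7.48498085]
```

>>> jog_arm(
  moves=[
    {"slide":[0,-0.2,1],"fingers":1,"angular":[0,0,0]},
    {"slide":[0,-0.2,2],"fingers":1,"angular":[0,0,0]},
    {"slide":[0,-0.2,3],"fingers":1,"angular":[0,0,0]},
    {"slide":[0,-0.2,4],"fingers":1,"angular":[0,0,0]},
    {"slide":[0,-0.2,4],"fingers":1,"angular":[0,0,0]},
    {"slide":[0,-0.2,4],"fingers":1,"angular":[0,0,0]},
  ],
)

```text
clock: 17.58
tcp_pos: [0.5663, -0.0466, 0.1036]
orientation: [-0.0, 0.688, 0.725, -0.0]
wrist_force: [1.1, 0.4, -0.9]
finger_gap: 0.0629
grip_force: 45.0
```

Passed the lug level without force: the lugs are in the gaps. On down to the strainer.

>>> jog_arm(
  moves=[
    {"slide":[0,0,1],"fingers":1,"angular":[0,0,0]},
    {"slide":[0,0,2],"fingers":1,"angular":[0,0,0]},
    {"slide":[0,0,3],"fingers":1,"angular":[0,0,0]},
    {"slide":[0,0,4],"fingers":1,"angular":[0,0,0]},
    {"slide":[0,0,4.7],"fingers":1,"angular":[0,0,0]},
    {"slide":[0,0,4.7],"fingers":1,"angular":[0,0,0]},
  ],
)

```text
clock: 18.08
tcp_pos: [0.5662, -0.0466, 0.0988]
orientation: [-0.0, 0.688, 0.725, -0.0]
wrist_force: [0.9, -0.4, -0.6]
finger_gap: 0.0627
grip_force: 45.0
```

```bash
python3 st.py
```

```text
18.0833 [ 0.56620816 -0.04657106  0.09875396] yaw 93.00689664412297 tilt [-0.02084066 -0.00016921] j6 1.2950081038233296 [ 0.89484127 -0.37139907 -0.61901236] [ 0.02211183 -0.04468076 -0.05316672] 0.06269243332753612 44.99224126338959 mouth in tool [-0.13356498  0.08449996 -1.24607274]
```

>>> jog_arm(
  moves=[
    {"slide":[0,0,0.4],"fingers":1,"angular":[0,0,3]},
    {"slide":[0,0,0.8],"fingers":1,"angular":[0,0,6]},
    {"slide":[0,0,1.2],"fingers":1,"angular":[0,0,9]},
    {"slide":[0,0,1.6],"fingers":1,"angular":[0,0,12]},
    {"slide":[0,0,2],"fingers":1,"angular":[0,0,15]},
    {"slide":[0,0,2.3],"fingers":1,"angular":[0,0,18]},
    {"slide":[0,0,2.3],"fingers":1,"angular":[0,0,20]},
    {"slide":[0,0,2.3],"fingers":1,"angular":[0,0,20]},
  ],
  squeeze=60,
)

```text
clock: 18.75
tcp_pos: [0.5672, -0.0469, 0.0977]
orientation: [0.001, 0.804, 0.594, 0.001]
wrist_force: [0.3, 0.0, 4.3]
finger_gap: 0.0626
grip_force: 71.3
```

```bash
python3 st.py
```

```text
18.75 [ 0.56715739 -0.04689408  0.09769616] yaw 72.9539231507001 tilt [ 0.11391399 -0.04361467] j6 1.644924157729378 [0.29438248 0.00951085 4.29737682] [-0.09608762  0.05376215 -0.03169479] 0.06255615381299272 71.27923607826233 mouth in tool [-0.06611422 -0.87172729 -2.30568431]
```

>>> jog_arm(
  moves=[
    {"slide":[0,-0.2,0.1],"fingers":1,"angular":[0,0,4]},
    {"slide":[0,-0.2,0.2],"fingers":1,"angular":[0,0,8]},
    {"slide":[0,-0.2,0.3],"fingers":1,"angular":[0,0,12]},
    {"slide":[0,-0.2,0.4],"fingers":1,"angular":[0,0,16]},
    {"slide":[0,-0.2,0.4],"fingers":1,"angular":[0,0,20]},
    {"slide":[0,-0.2,0.4],"fingers":1,"angular":[0,0,20]},
    {"slide":[0,-0.2,0.4],"fingers":1,"angular":[0,0,20]},
  ],
)

```text
clock: 19.33
tcp_pos: [0.5669, -0.0468, 0.0971]
orientation: [0.001, 0.894, 0.447, 0.001]
wrist_force: [0.2, -0.2, 5.3]
finger_gap: 0.0627
grip_force: 71.3
```

```bash
python3 st.py
```

```text
19.3333 [ 0.56694633 -0.04678341  0.0970717 ] yaw 53.145133823445114 tilt [ 0.1062836  -0.03378915] j6 1.9906915862047878 [ 0.16982219 -0.1842615   5.34589675] [-0.10571226  0.00803391 -0.02414569] 0.06273720127373048 71.34654521942139 mouth in tool [-0.3190467  -0.56180555 -2.92954666]
```

>>> jog_arm(
  moves=[
    {"slide":[0,0,0.3],"fingers":1,"angular":[0,0,2]},
    {"slide":[0,0,0.3],"fingers":1,"angular":[0,0,4]},
    {"slide":[0,0,0.3],"fingers":1,"angular":[0,0,6]},
    {"slide":[0,0,0.3],"fingers":1,"angular":[0,0,6]},
  ],
)

```text
clock: 19.67
tcp_pos: [0.5669, -0.0468, 0.0968]
orientation: [0.001, 0.917, 0.399, 0.001]
wrist_force: [0.2, 0.5, 5.5]
finger_gap: 0.0624
grip_force: 71.5
```

```bash
python3 st.py
```

```text
19.6667 [ 0.56692519 -0.04680037  0.09684347] yaw 47.08336861913872 tilt [ 0.10445951 -0.035848  ] j6 2.0964733130946134 [0.15975895 0.52657905 5.46561608] [-0.07834443  0.13547198 -0.01809811] 0.06235003852211308 71.53079152107239 mouth in tool [-0.34973196 -0.52064357 -3.15772737]
```

>>> jog_arm(
  moves=[
    {"slide":[0,0,0],"fingers":1,"angular":[0,0,1.5]},
    {"slide":[0,0,0],"fingers":1,"angular":[0,0,3]},
    {"slide":[0,0,0],"fingers":1,"angular":[0,0,3]},
  ],
)

```text
clock: 19.92
tcp_pos: [0.5665, -0.0469, 0.0968]
orientation: [0.001, 0.927, 0.376, 0.0]
wrist_force: [-1.6, -1.4, 7.1]
finger_gap: 0.0625
grip_force: 71.7
```

```bash
python3 st.py
```

```text
19.9167 [ 0.56654899 -0.0469113   0.0968281 ] yaw 44.13044002033109 tilt [ 0.06196446 -0.05994023] j6 2.1479654960059325 [-1.57098762 -1.39320731  7.13910502] [-0.19633134  0.27412152  0.22155916] 0.062453066471982704 71.69481039047241 mouth in tool [-0.03143768 -0.32026481 -3.17238464]
```

>>> jog_arm(
  moves=[
    {"slide":[0,0,0],"fingers":1,"angular":[0,0,1]},
    {"slide":[0,0,0],"fingers":1,"angular":[0,0,2]},
    {"slide":[0,0,0],"fingers":1,"angular":[0,0,2]},
  ],
)

```text
clock: 20.17
tcp_pos: [0.5661, -0.0468, 0.0968]
orientation: [0.001, 0.933, 0.36, -0.0]
wrist_force: [-1.7, -1.5, 7.6]
finger_gap: 0.0625
grip_force: 71.9
```

```bash
python3 st.py
```

```text
20.1667 [ 0.56614614 -0.04684674  0.09678902] yaw 42.20371793832925 tilt [ 0.01600091 -0.06315114] j6 2.1816658104507773 [-1.65186283 -1.46069261  7.55406588] [-0.26163272  0.46766126  0.67201992] 0.062494866734926 71.94103002548218 mouth in tool [ 2.10836536e-01 -2.12276969e-03 -3.21109727e+00]
```

Torque rises against the stop (0.67 N m). Ease back, release, go up.

>>> jog_arm(
  moves=[
    {"slide":[0,0,0],"fingers":1,"angular":[0,0,-2]},
    {"slide":[0,0,0],"fingers":0.1,"angular":[0,0,-2]},
    {"slide":[0,0,0],"fingers":0,"angular":[0,0,-2]},
    {"slide":[0,0,0],"fingers":0,"angular":[0,0,-2]},
    {"slide":[0,0,-8],"fingers":0,"angular":[0,0,-2]},
    {"slide":[0,0,-30],"fingers":0,"angular":[0,0,-2]},
    {"slide":[0,0,-60],"fingers":0,"angular":[0,0,-2]},
    {"slide":[-45,0,-90],"fingers":0,"angular":[0,0,-2]},
    {"slide":[-45,0,-90],"fingers":0,"angular":[0,0,-2]},
    {"slide":[-45,0,-90],"fingers":0,"angular":[0,0,-2]},
  ],
)

```text
clock: 21.0
tcp_pos: [0.5327, -0.0781, 0.1889]
orientation: [0.001, 0.928, 0.374, 0.001]
wrist_force: [-0.2, -0.6, -0.2]
finger_gap: 0.0856
grip_force: 0.0
```

```bash
python3 - <<'E'
from h import *
get_state(); read_camera("top");read_camera("top")
s=get_state();p=read_camera("wrist");print(s["clock"],s["tcp_pos"],s["finger_gap"],s["wrist_force"])
for n,z in(("ring_centre",.097),("strainer_centre",.110),("ring_lugs",.0925)):
    for q in tip_of(n,p)[:1]: print(n,q["p"],q["point"],atz(p,q["point"],z,s))
# height check by wrist+side triangulation of the ring, and expected tab-top / hole projections
print(proj(p,[[.5664,-.0468,.097],[.5664,-.0468,.103]],s))
sd=read_camera("side")
for n in("ring_centre","strainer_centre"):
    a=tip_of(n,p);b=tip_of(n,sd)
    if a and b: print(n,tri([ray(p,a[0]["point"],s),ray(sd,b[0]["point"])]))
E
```

```text
21.1 [ 0.53279929 -0.07683429  0.18620108] 0.0854318787546567 [ 0.76780761 -0.24775874  0.28806326]
strainer_centre 0.94 [319.8, 185.6] [ 0.56243071 -0.04578002  0.11      ]
[[326.17333513 177.48115768]
 [326.2553434  179.30951143]]
strainer_centre [ 0.56329045 -0.04573873  0.10877106]
```

>>> jog_arm(
  moves=[
    {"slide":[0,0,0],"fingers":0,"angular":[0,0,0]},
    {"slide":[0,0,0],"fingers":0,"angular":[0,0,0]},
    {"slide":[0,0,0],"fingers":0,"angular":[0,0,0]},
    {"slide":[0,0,0],"fingers":0,"angular":[0,0,0]},
  ],
)

```text
clock: 21.88
tcp_pos: [0.5328, -0.0766, 0.186]
orientation: [0.0, 0.927, 0.375, 0.0]
wrist_force: [0.6, 0.1, -0.9]
finger_gap: 0.0854
grip_force: 0.0
```

```bash
python3 - <<'E'
from h import *
s=get_state();p=read_camera("wrist");print(s["clock"],s["tcp_pos"])
for n,z in(("ring_centre",.097),("strainer_centre",.110)):
    for q in tip_of(n,p)[:1]: print(n,q["p"],q["point"],atz(p,q["point"],z,s))
    for q in look_for(n,p)[:1]: print("look",q["p"],q["point"],atz(p,q["point"],.106,s))
g=cv2.cvtColor(p["color"],cv2.COLOR_RGB2GRAY).astype(np.float32)
# best octagon (top face, z=.106): max gradient contrast over x,y,yaw
a0=np.radians(np.arange(0,360,3))
best=[]
def prof(cx,cy,yaw,r):
    k=((a0-yaw+np.pi/8)%(np.pi/4))-np.pi/8; rr=r/np.cos(k)
    X=np.c_[cx+rr*np.cos(a0),cy+rr*np.sin(a0),0*a0+.106]
    uv=proj(p,X,s).astype(np.float32)[None]; return cv2.remap(g,uv,None,cv2.INTER_LINEAR)[0]
for dx in np.arange(-6,7,1):
  for dy in np.arange(-6,7,1):
    for y in range(0,45,3):
      c=(.5664+dx/1e3,-.0468+dy/1e3,np.radians(y))
      best.append((np.median(np.abs(prof(*c,.0335)-prof(*c,.0305))),dx,dy,y))
best.sort(reverse=True);print(best[:6])
E
```

```text
21.8833 [ 0.5327879  -0.07663827  0.18603036]
look 0.8 [325.6, 159.3] [ 0.57407419 -0.03853167  0.106     ]
strainer_centre 0.92 [322.5, 184.7] [ 0.56369505 -0.04624156  0.11      ]
look 0.96 [325.1, 181.2] [ 0.5654993  -0.04644487  0.106     ]
[(np.float32(83.33301), np.int64(1), np.int64(0), 0), (np.float32(82.68408), np.int64(0), np.int64(0), 0), (np.float32(82.421875), np.int64(1), np.int64(1), 42), (np.float32(81.43945), np.int64(1), np.int64(1), 3), (np.float32(81.160645), np.int64(1), np.int64(1), 0), (np.float32(81.06641), np.int64(1), np.int64(0), 3)]
```

```bash
python3 -c "
from workcell import *
print(hand_in())"
```

```text
the job is handed in; nothing more can be done
None
```

The strainer is on the gasket with the ring screwed down to its stop and both released. The last camera check put the ring within about 1 mm of the pot's axis, and I handed the job in at about 22 s. No verdict came back, and the gasket squeeze was judged only from the ring's height and the force felt.

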